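# Load an alternating disc-spring pack on an inclined arbor

### The job

Take the three conical spring washers out of the rack and slide them onto the inclined arbor as a spring pack with alternating faces: the first with its narrow end against the arbor's shoulder, the second turned the other way so that the two wide rims meet, and the third with its narrow end against the narrow end of the second. Every washer must be pushed fully home with no gap, and the oil bottle must be left standing where it is.

Things in the scene. Friction and masses are not known exactly. Their poses are not given: they have to be found in the camera images.
- washer_a: plain steel conical spring washer, one of three alike: rim 64 across (really 12 flats, 61.8 across, two of them left and right as it stands), bore 30, 12 high, 100 g. Rim edge 5 long; wall slopes 27 deg to the narrow end. End faces are flat rings 3 wide. Origin: on its axis, mid rim edge; wide face 2.5 behind, narrow face 9.5 ahead. x: along its axis to the narrow end (level in the rack); z up
- washer_b: conical spring washer like washer_a, same origin and axes; it may face either way in the rack (see its x axis). It can be held across the rim's diameter and turned half round to reverse its facing
- washer_c: conical spring washer like washer_a, same origin and axes; it may face either way in the rack (see its x axis). It can be held across the rim's diameter and turned half round to reverse its facing
- washer_a_narrow (a point): centre of the flat face at the narrow end of washer_a, on its axis, 9.5 ahead of its origin
- washer_b_narrow (a point): centre of the flat face at the narrow end of washer_b, on its axis, 9.5 ahead of its origin
- washer_c_narrow (a point): centre of the flat face at the narrow end of washer_c, on its axis, 9.5 ahead of its origin
- rack: fixed rack: grey plate 200 x 70 x 10, black supports; washers stand on edge in a row along its x, 48 apart, axes along the row, facing either way (which is where varies). Each rim sits between two sloping plates 9 wide, 14 high on the middle line; a washer's lowest point is 16 and its axis 46.9 above the bench, its two sides free at axis height. Origin: underside centre; x along the row
- fixture: fixed grey stand, base 170 x 100 x 14, with a steel arbor rising at 40 deg above level towards its +x (away from the robot): diameter 26, 65 long, last 16 tapering to 12. Collar 44 across, 12 long at its lower end = shoulder; stand behind it within 32 of the axis above, 25 sideways. Washers have 2 of play on it. Origin: underside centre, z up
- shoulder (a point): centre of the shoulder's face on the arbor's axis, 130 above the bench, where the first washer's narrow face comes to lie
- arbor_tip (a point): end of the arbor on its axis, 65 from the shoulder
- place_1 (a point): point on the arbor's axis 9.5 from the shoulder: the first washer's origin when home
- place_2 (a point): point on the arbor's axis 14.5 from the shoulder: the second washer's origin when home
- place_3 (a point): point on the arbor's axis 33.5 from the shoulder: the third washer's origin when home
- meet_23 (a point): point on the arbor's axis 24 from the shoulder, where the narrow faces of the second and third washers meet
- oil_bottle: bystander: clear round bottle with a black cap, 60 in diameter, 160 high, loose; origin at its underside centre
- parts_tray: bystander: fixed grey open tray of nuts, 160 x 120 x 40 high; origin at its underside centre
- valve: bystander: aluminium valve block 70 x 50 with a red handwheel on top, 74 high, fixed; origin at its underside centre
There are look-alikes about, which are no part of the job. What is shaped like the washer_a but red or yellow is not meant.

How it is judged:
By the outcome, as a careful person would: the job done as asked, in the order asked, and still so for the second after the job is handed in, with the robot touching nothing.
It also fails if it takes over 72 s, if anything falls off the work surface, if the arm or the gripper's body presses on something with over 40 N, if the wrist force passes 120 N, or if a joint passes its speed limit or range.

### The arm

A 6-joint arm with a two-finger parallel gripper is mounted at the origin on the work surface. World frame = base frame: x ahead of the robot, y to its left, z up, the work surface at z = 0. Lengths are in m, angles in rad, forces in N, time in s.
With the tool pointing down it reaches from about 0.35 to 0.925 m from the base axis. Payload 6.4 kg.
Tool frame: the origin (TCP) lies at the very end of the fingers, on their centre line; the grasp point (between the pads) lies env.hold_point_z behind it (env.hold_point_z is the distance from the TCP to the grasp point, in m); y points along the fingers, x is the direction in which the jaws open and shut, and the axes are right-handed (so a half turn about y gives the same grasp; the last joint's range is limited). The gripper opens to 94 mm and grips with 3 to 60 N. Pads are 16 mm wide; open, the fingers measure 119 mm over their backs; the gripper's body (75 mm by 177 mm) begins 78 mm behind the grasp point.
Start: joints at [-1.384, 0.245, 1.558, -0, 1.339, -0.174], TCP at [0.229, -0.608, 0.205] pointing down, gripper open.
Joint ranges: [-3.13, 3.13], [-1.02, 2.26], [0.13, 2.54], [-0.95, 4.09], [0.21, 2.88], [-2.74, 2.74]. Speed limits (rad/s): [2.57, 2.57, 3.14, 3.14, 3.14, 3.14].

### API

Orientations are given as [roll, pitch, yaw] about the fixed x, y, z axes, in that order (R = Rz(yaw) Ry(pitch) Rx(roll)).
In Python, from rig import readout, imaging, env gives the robot as it stands.
- The arm moves only by the shell command python3 -m handwheel 'ROWS' [OPENING] [FORCE]. ROWS is text: rows parted by semicolons, each of 4 numbers parted by spaces: the shift along the tool's x, y, z in cm, then the turn about the tool's y in degrees. In form: dx dy dz twist; .... A call has exactly 8 rows; each row shifts and turns the commanded pose from where the row before left it, along the tool's axes as they then stand; what a row does not reach is not made up. A row lasts 1/12 s, in which the tool goes at most 41.7 mm and 7.16 degrees, less where a joint would pass 70% of its speed; a pose out of reach is approached as far as the arm can. A call with a gripper value outside its range is refused whole. OPENING is the finger opening in cm, from 0 to 9.4, set as the call begins (- or left out, the last holds). The fingers move at their own pace and stop on an object; FORCE is the grip in N (left out, the last holds). Time passes only in rows, so rows that do not move let the fingers close, or fill a call up. It gives the time, the measured TCP pose, the force and the opening at its end, in the units of the state.
- readout.get_state(): the state, without advancing time (a new reading comes with each control period).
- imaging.read_camera(name): name is "side" or "top" or "wrist"; returns the picture (384x512x3 uint8, blue, green, red); there is no depth.
- imaging.get_calibration(name): a dict with "camera_matrix" (3x3 intrinsics, pixels), "world_to_cam" (4x4, takes a point from world to camera coordinates). Camera axes: x right, y up, looking along -z (the intrinsics and any distortion apply to the point x, -y, -z); pixel columns grow to the right and rows downward; lengths in m; the calibration is good to about 2 mm. A picture is of the moment at which its call begins: read the wrist's pose just before it. get_calibration takes no time and is no camera call; for the wrist camera it gives the pose at the moment of the call.
- env.close_job(): hands the job in, once; it reports no verdict.
The state is a dict: "clock": time; "joint_positions": joint angles; "joint_vel": joint speeds; "effort": joint torques, N m; "position": TCP position; "eef_rot": TCP orientation; "force": force on the tool from outside, world axes, zero at the start; "torque": the same for the moment, N m; "width": finger opening in m.
Only numpy, scipy, OpenCV 4.12 (cv2) and the standard library are available. Lean on these libraries where they do the work, as an engineer would, in place of code of your own. Each camera call takes 0.05 s, during which the arm holds its last target. There are 200 camera calls.

## Working session

There is one attempt and no reset: what is moved stays moved. The work goes in short steps, Python scripts to look and compute and a shell command to move; the robot and the scene stay as the last step left them, time stands still between calls to the robot, and variables do not carry over. Pictures are saved under pics/ and viewed, about 8 in all and at most 12, crops included, and the job is handed in when it is done.

```bash
ls; mkdir -p pics; python3 - <<'E'
from rig import readout, imaging, env
import cv2,numpy as np
print(readout.get_state()); print(env.hold_point_z)
for n in("side","top"):
    im=imaging.read_camera(n); cv2.imwrite(f"pics/{n}0.png",im); c=imaging.get_calibration(n); print(n,c)
E
```

```text
pics
{'clock': 0.0, 'joint_positions': array([-1.38411455e+00,  2.45806081e-01,  1.55901986e+00, -1.09158366e-05,
        1.33868171e+00, -1.74111385e-01]), 'joint_vel': array([ 0.00214957,  0.00123559,  0.00072821,  0.00016754, -0.000932  ,
       -0.00076735]), 'effort': array([ 1.36086604e-03, -4.15839601e+01, -3.14598477e+01,  6.84753782e-02,
        3.30552924e-02, -1.38061487e-04]), 'position': array([ 0.2293426 , -0.60754986,  0.20434733]), 'eef_rot': array([-1.57047504,  0.00188789, -1.21000034]), 'force': array([0.81172886, 0.16434797, 0.33844595]), 'torque': array([-0.00506907,  0.0059537 , -0.00118697]), 'width': 0.09389061408638606}
0.0188
side {'camera_matrix': array([[411.69855434,   0.        , 255.93492555],
       [  0.        , 411.69855434, 189.67863002],
       [  0.        ,   0.        ,   1.        ]]), 'world_to_cam': array([[-0.90176841, -0.43188122, -0.01709798,  0.48927116],
       [ 0.2345926 , -0.52228774,  0.81986695, -0.18783489],
       [-0.3630152 ,  0.73531907,  0.57229873, -1.1224496 ],
       [ 0.        ,  0.        ,  0.        ,  1.        ]])}
top {'camera_matrix': array([[430.0416316 ,   0.        , 248.99657945],
       [  0.        , 430.0416316 , 198.29366441],
       [  0.        ,   0.        ,   1.        ]]), 'world_to_cam': array([[ 0.07724157, -0.99699594,  0.00572982,  0.03651286],
       [ 0.97509932,  0.07674093,  0.20806766, -0.52860893],
       [-0.20788233, -0.01048433,  0.97809765, -1.44400513],
       [ 0.        ,  0.        ,  0.        ,  1.        ]])}
```

View pics/side0.png

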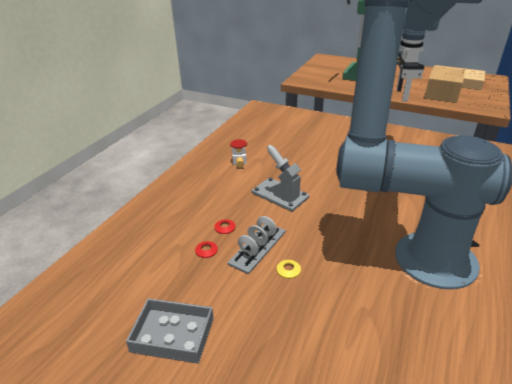

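View pics/top0.png

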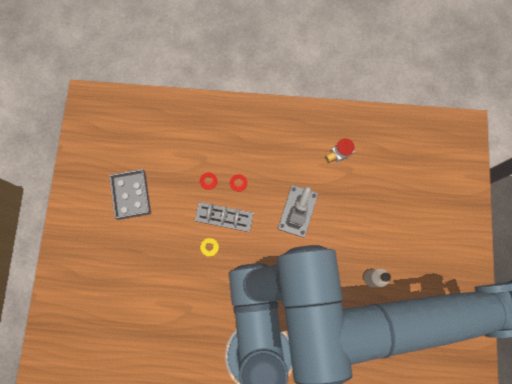

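```bash
cat > h.py <<'E'
from rig import readout, imaging, env
import cv2,numpy as np
from scipy.spatial.transform import Rotation as Rn
def ray(c,u,v):
    K=c["camera_matrix"];T=c["world_to_cam"];R=T[:3,:3];o=-R.T@T[:3,3]
    d=np.linalg.inv(K)@[u,v,1]; return o,R.T@(d*[1,-1,-1])
def onz(c,u,v,z):
    o,d=ray(c,u,v); return o+d*(z-o[2])/d[2]
def proj(c,p):
    T=c["world_to_cam"]; q=(T[:3,:3]@p+T[:3,3])*[1,-1,-1]; k=c["camera_matrix"]@q; return k[:2]/k[2]
def two(c1,p1,c2,p2):
    o1,d1=ray(c1,*p1);o2,d2=ray(c2,*p2)
    s=np.linalg.lstsq(np.c_[d1,-d2],o2-o1,rcond=None)[0]; a=o1+s[0]*d1;b=o2+s[1]*d2
    return (a+b)/2,np.linalg.norm(a-b)
def tool():
    s=readout.get_state(); return s,np.array(s["position"]),Rn.from_euler("xyz",s["eef_rot"]).as_matrix()
E
python3 - <<'E'
from h import *
ct=imaging.get_calibration("top");t=cv2.imread("pics/top0.png");s=cv2.imread("pics/side0.png")
for n,im,(x,y,w,h) in(("side",s,(220,140,100,140)),("top",t,(180,160,150,100))):
    hsv=cv2.cvtColor(im,cv2.COLOR_BGR2HSV)
    m=((hsv[...,1]<70)*255).astype(np.uint8); z=np.zeros_like(m); z[y:y+h,x:x+w]=m[y:y+h,x:x+w]
    for k in cv2.findContours(z,cv2.RETR_EXTERNAL,2)[0]:
        if cv2.contourArea(k)>200:
            r=cv2.minAreaRect(k);print(n,r)
            if n=="top":
                b=np.array([onz(ct,*p,.012) for p in cv2.boxPoints(r)]);print(b.round(4).tolist(),b.mean(0))
print("bottle",onz(ct,386,277,.16))
a=cv2.resize(s[140:275,220:320],None,fx=4,fy=4,interpolation=2);b=cv2.resize(t[160:260,185:325],None,fx=2.8,fy=2.8,interpolation=2)
o=np.zeros((540,800,3),np.uint8);o[:,:400]=a;o[:280,400:792]=b;cv2.imwrite("pics/crop1.png",o)
E
```

```text
side ((253.39556884765625, 244.67005920410156), (30.47949981689453, 62.50102233886719), 41.00908279418945)
side ((284.1095886230469, 179.45889282226562), (58.015167236328125, 51.06328582763672), 24.443954467773438)
top ((303.0, 252.5), (13.0, 52.0), 90.0)
[[0.3705, -0.0332, 0.012], [0.3847, -0.2153, 0.012], [0.3394, -0.217, 0.012], [0.3253, -0.036, 0.012]] [ 0.35497163 -0.12536959  0.012     ]
top ((223.8461456298828, 216.26922607421875), (55.893096923828125, 19.807729721069336), 11.309932708740234)
[[0.4379, 0.2646, 0.012], [0.509, 0.258, 0.012], [0.4846, 0.0592, 0.012], [0.4141, 0.0677, 0.012]] [0.46140239 0.16237515 0.012     ]
top ((297.94036865234375, 209.53211975097656), (28.16009521484375, 48.94492721557617), 16.699243545532227)
[[0.4308, -0.0308, 0.012], [0.6055, -0.0707, 0.012], [0.5831, -0.1695, 0.012], [0.4096, -0.1275, 0.012]] [ 0.5072308  -0.09963436  0.012     ]
bottle [ 0.28499478 -0.3694843   0.16      ]
```

View pics/crop1.png

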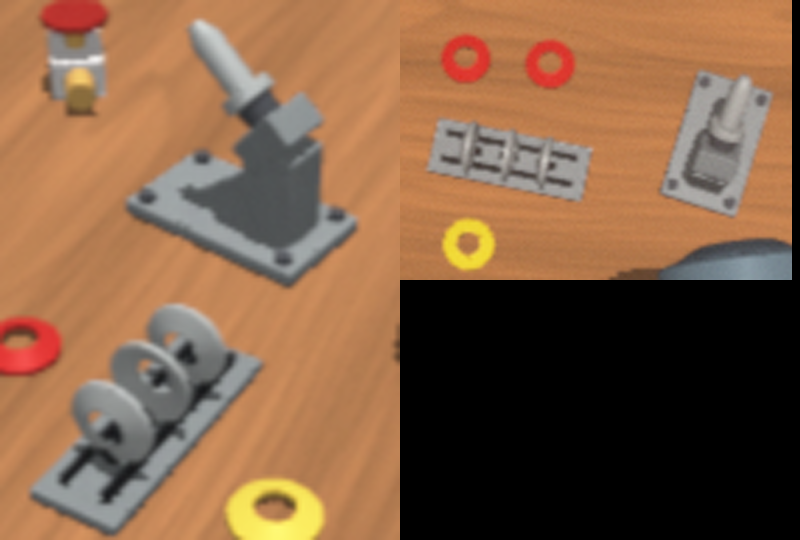

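```bash
python3 -m handwheel '0 -1.2 0 -7;0 -1.2 0 -7;0 -1.2 0 -7;0 -1.2 0 -7;0 -1.2 0 -7;0 -1.2 0 -7;0 -1.2 0 -7;0 -1.2 0 -7' 9.4 20
python3 -m handwheel '0 0 0 -6;.7 0 3.95 0;.7 0 3.95 0;.7 0 3.95 0;.7 0 3.95 0;.7 0 3.95 0;.7 0 3.95 0;.7 0 3.95 0'
python3 -m handwheel '.7 0 3.95 0;.7 0 3.95 0;.7 0 3.95 0;.7 0 3.95 0;.7 0 3.95 0;.7 0 3.95 0;.7 0 3.95 0;0 0 0 0'
python3 - <<'E'
from h import *
s,p,R=tool(); c=imaging.get_calibration("wrist"); im=imaging.read_camera("wrist"); cv2.imwrite("pics/w1.png",im)
T=c["world_to_cam"]; print(p,s["eef_rot"],"cam",-T[:3,:3].T@T[:3,3],"look",-T[2,:3],c["camera_matrix"][0])
np.savez("w1.npz",**c)
E
```

```text
clock: 0.77
position: [0.2294, -0.6078, 0.3014]
eef_rot: [-1.57, 0.0, -0.227]
force: [-0.4, -0.7, 0.1]
width: 0.0937
clock: 1.43
position: [0.3134, -0.3381, 0.3009]
eef_rot: [-1.57, 0.0, -0.129]
force: [0.4, 0.2, 0.2]
width: 0.0941
clock: 2.1
position: [0.3979, -0.0664, 0.3013]
eef_rot: [-1.569, -0.0, -0.118]
force: [0.2, -0.5, 0.8]
width: 0.0937
[ 0.39794014 -0.06637994  0.30132634] [-1.56876501e+00 -4.01777637e-04 -1.17975473e-01] cam [0.4065975  0.01825804 0.48148575] look [-0.03229176 -0.28549345 -0.95783649] [302.76695226   0.         259.40642159]
```

View pics/w1.png

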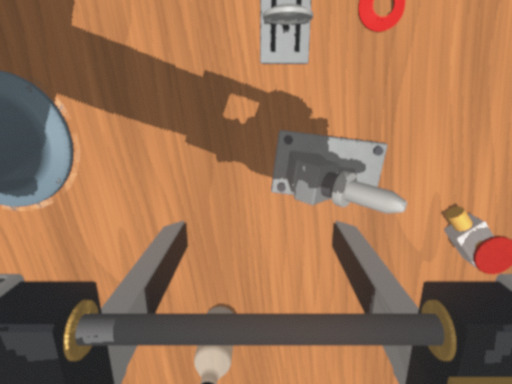

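```bash
python3 - <<'E'
from h import *
c=dict(np.load("w1.npz"));im=cv2.imread("pics/w1.png")
cs,ct=imaging.get_calibration("side"),imaging.get_calibration("top")
P=[onz(c,*q,.014) for q in((278,131),(387,144),(272,190))]
for q in P: print(q.round(4))
print("dir long",np.degrees(np.arctan2(*(P[1]-P[0])[[1,0]])),np.linalg.norm(P[1]-P[0]),np.linalg.norm(P[2]-P[0]), "centre",(P[1]+P[2])/2)
print("tip wrist",onz(c,405,205,.172),"top",onz(ct,308,188,.172))
print("two",two(c,(405,205),cs,(268.5,146)),two(c,(405,205),ct,(308,188)))
cv2.imwrite("pics/c2.png",np.hstack([cv2.resize(im[110:230,260:420],(640,480),interpolation=2)]))
E
```

```text
[ 0.4298 -0.033   0.014 ]
[ 0.595  -0.0726  0.014 ]
[ 0.4108 -0.1254  0.014 ]
dir long -13.476800381518846 0.1698791346859711 0.09436517066044942 centre [ 0.50291727 -0.0989747   0.014     ]
tip wrist [ 0.55093209 -0.1108423   0.172     ] top [ 0.54822891 -0.11100711  0.172     ]
two (array([ 0.55007453, -0.1115953 ,  0.17041254]), np.float64(0.0029678121532033096)) (array([ 0.54820548, -0.10986807,  0.17580461]), np.float64(0.002242189502335775))
```

View pics/c2.png

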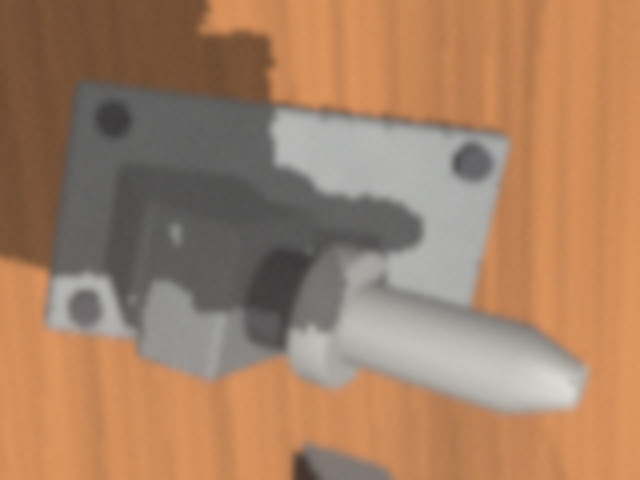

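```bash
python3 -m handwheel '0 0 3.3 0;0 0 3.3 0;0 0 3.3 0;0 0 3.3 0;0 0 0 0;0 0 0 0;0 0 0 0;0 0 0 0'
python3 - <<'E'
from h import *
s,p,R=tool(); c=imaging.get_calibration("wrist"); im=imaging.read_camera("wrist"); cv2.imwrite("pics/w2.png",im)
np.savez("w2.npz",**c); print(p,s["eef_rot"])
q=proj(c,np.array([.461,.162,.03]));print(q)
x,y=np.clip(int(q[0])-100,0,312),np.clip(int(q[1])-75,0,234); print(x,y)
cv2.imwrite("pics/c3.png",cv2.resize(im[y:y+150,x:x+200],None,fx=4,fy=4,interpolation=2))
E
```

```text
clock: 2.82
position: [0.4141, 0.0572, 0.3013]
eef_rot: [-1.571, 0.0, -0.131]
force: [-0.0, -0.1, -0.2]
width: 0.0942
[0.41409388 0.0571696  0.30127045] [-1.57117288e+00  3.42650476e-04 -1.30698976e-01]
[283.39372957  78.92554365]
183 3
```

View pics/c3.png

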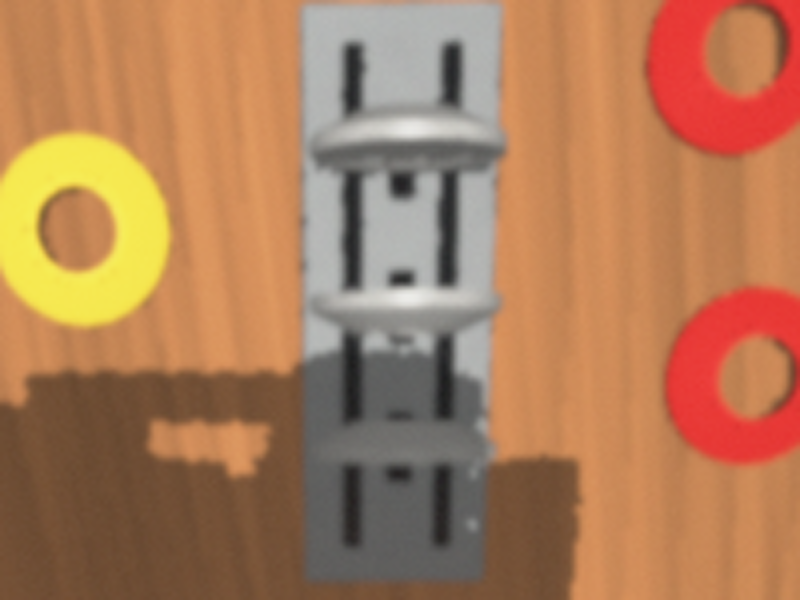

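```bash
python3 -m handwheel '1 2 -.6 0;1 2 -.6 0;1 2 -.6 0;.7 2 -.6 0;.4 2 -.6 0;0 0 0 0;0 0 0 0;0 0 0 0'
python3 - <<'E'
from h import *
s,p,R=tool(); c=imaging.get_calibration("wrist"); im=imaging.read_camera("wrist"); cv2.imwrite("pics/w3.png",im)
np.savez("w3.npz",**c); print(p,s["eef_rot"])
E
python3 -m handwheel '.1 0 2.4 0;.1 0 2.4 0;.1 0 2.4 0;.1 0 2.4 0;0 0 0 0;0 0 0 0;0 0 0 0;0 0 0 0'
python3 - <<'E'
from h import *
s,p,R=tool(); c=imaging.get_calibration("wrist"); im=imaging.read_camera("wrist"); cv2.imwrite("pics/w4.png",im)
np.savez("w4.npz",**c); print(p,s["eef_rot"])
o=[]
for k,dw in((3,-.048),(4,.048)):
    c=dict(np.load(f"w{k}.npz")); im=cv2.imread(f"pics/w{k}.png")
    q=proj(c,np.array([.461+dw*.122,.162+dw*.9925,.047]));print(q)
    x,y=np.clip(int(q[0])-64,0,384),np.clip(int(q[1])-60,0,264);print(x,y)
    w=cv2.resize(im[y:y+120,x:x+128],(400,375),interpolation=2)
    o.append(cv2.normalize(w,None,0,255,cv2.NORM_MINMAX))
    if k==3:o[0]=np.clip(o[0].astype(float)*1.8,0,255).astype(np.uint8)
cv2.imwrite("pics/c4.png",np.hstack(o))
E
```

```text
clock: 3.53
position: [0.4514, 0.0232, 0.2027]
eef_rot: [-1.571, -0.002, -0.129]
force: [-0.9, 0.6, 0.8]
width: 0.0937
[0.45135197 0.02318962 0.20269156] [-1.57083053e+00 -1.55768562e-03 -1.29074656e-01]
clock: 4.25
position: [0.4672, 0.1177, 0.202]
eef_rot: [-1.571, -0.001, -0.129]
force: [-0.1, 0.0, 0.0]
width: 0.094
[0.46723683 0.11774648 0.20200672] [-1.57090219e+00 -9.28339387e-04 -1.28756459e-01]
[252.44093039  91.92550515]
188 31
[248.51349348  91.71100213]
184 31
```

View pics/c4.png

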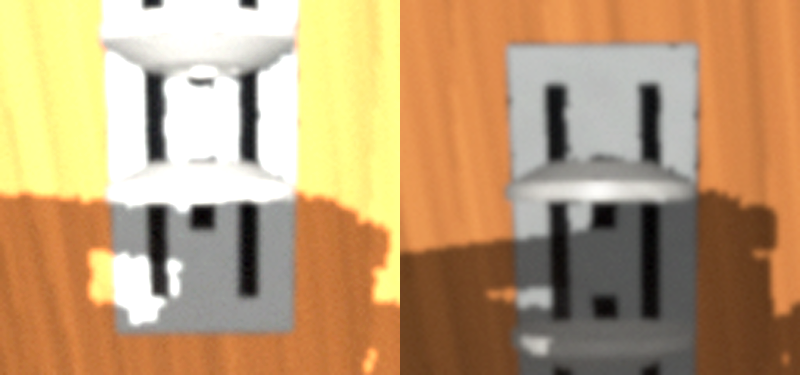

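```bash
python3 -m handwheel '-1.16 0 -.5 0;0 3.8 0 0;0 3.8 0 0;0 3.8 0 0;0 3.0 0 0;0 2 0 0;0 1 0 0;0 0 0 0' 9.4 20
python3 -m handwheel '0 0 0 0;0 0 0 0;0 0 0 0;0 0 0 0;0 0 0 0;0 0 0 0;0 0 0 0;0 0 0 0' 5.5 20
```

```text
clock: 4.97
position: [0.4532, 0.1143, 0.0255]
eef_rot: [-1.571, 0.004, -0.129]
force: [0.4, -0.5, 1.0]
width: 0.0939
clock: 5.63
position: [0.4555, 0.115, 0.0282]
eef_rot: [-1.571, -0.001, -0.128]
force: [-1.3, -0.8, 5.9]
width: 0.0613
```

```bash
python3 -m handwheel '0 -2 0 0;0 -4 0 0;0 -4 0 0;0 -4 0 0;0 -4 0 0;0 -4 0 0;0 -2 0 0;0 0 0 0' - 20
python3 -m handwheel '2.16 0 -3.08 0;2.16 0 -3.08 0;2.16 0 -3.08 0;2.16 0 -3.08 0;2.16 0 -3.08 0;2.16 0 -3.08 0;2.16 0 -3.08 0;0 0 0 -7'
python3 -m handwheel '0 0 0 -7;0 0 0 -7;0 0 0 -7;0 0 0 -7;0 0 0 -7;0 0 0 -7;0 0 0 -7;0 0 0 -7'
python3 -m handwheel '0 0 0 -7;0 0 0 -7;0 0 0 -7;0 0 0 0;0 0 0 0;0 0 0 0;0 0 0 0;0 0 0 0'
python3 - <<'E'
from h import *
cs=imaging.get_calibration("side");im=imaging.read_camera("side")
cv2.imwrite("pics/s5.png",cv2.resize(im[80:230,190:340],None,fx=4,fy=4,interpolation=2))
s,p,R=tool()
S=np.array([.5012,-.0997,.130]);
d=np.array([.578,-.118,.172])-p; print("delta in tool cm",(R.T@d*100).round(2), s["width"])
E
```

```text
clock: 6.3
position: [0.4576, 0.1151, 0.2732]
eef_rot: [-1.569, -0.01, -0.128]
force: [0.4, 0.1, -0.4]
width: 0.061
clock: 6.97
position: [0.5781, -0.1231, 0.264]
eef_rot: [-1.571, 0.003, -0.009]
force: [-0.1, 0.1, -1.1]
width: 0.0613
clock: 7.63
position: [0.5764, -0.1177, 0.2646]
eef_rot: [-1.567, 0.001, 0.978]
force: [-0.5, -0.7, -0.3]
width: 0.0614
clock: 8.3
position: [0.5773, -0.1181, 0.2671]
eef_rot: [-1.57, -0.0, 1.337]
force: [-0.2, 1.3, -0.8]
width: 0.0613
delta in tool cm [ 0.03  9.53 -0.06] 0.061425789024835364
```

```bash
python3 -m handwheel '0 1.5 0 0;0 2 0 0;0 2 0 0;0 2 0 0;0 1.5 0 0;0 .5 0 0;0 0 0 0;0 0 0 0' - 8
python3 -m handwheel '0 .5 .6 0;0 .5 .6 0;0 .5 .6 0;0 .5 .6 0;0 0 0 0;0 0 0 0;0 0 0 0;0 0 0 0' - 8
python3 - <<'E'
from h import *
im=imaging.read_camera("side");im2=imaging.read_camera("wrist")
a=cv2.resize(im[100:220,215:335],(400,400),interpolation=2)
cv2.imwrite("pics/s6.png",np.hstack([a,cv2.resize(im2,(533,400))[:, 66:466]]))
E
```

```text
clock: 9.02
position: [0.5778, -0.1183, 0.1732]
eef_rot: [-1.572, 0.0, 1.338]
force: [0.5, -0.4, -0.7]
width: 0.0614
clock: 9.68
position: [0.554, -0.1125, 0.1525]
eef_rot: [-1.57, -0.0, 1.338]
force: [0.8, -0.1, -1.1]
width: 0.0616
```

View pics/s6.png

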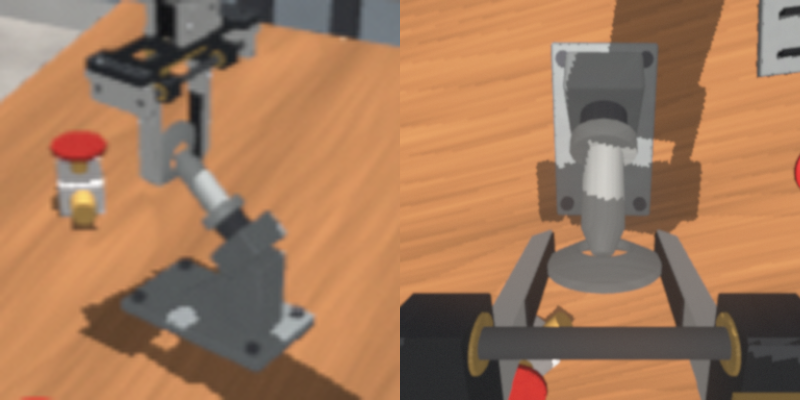

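```bash
python3 -m handwheel '0 .3 .36 0;0 .3 .36 0;0 .3 .36 0;0 .15 .45 0;0 .15 .45 0;0 .15 .45 0;0 0 0 0;0 0 0 0' - 5
python3 -m handwheel '0 .3 .36 0;0 .3 .36 0;0 .3 .36 0;0 0 0 0;0 0 0 0;0 0 0 0;0 0 0 0;0 0 0 0' - 5
python3 - <<'E'
from h import *
s,p,R=tool();S=np.array([.5012,-.0997,.130]);a=np.array([.7452,-.1775,.6428]);v=p+[0,0,.0188]-S;al=v@a;n=np.array([-.6428*.9728,.6428*.2317,.766])
print("s",al,"perp",v@n,"lat",v@np.array([.2317,.9728,0]),s["force"],s["width"])
im=imaging.read_camera("side");im2=imaging.read_camera("wrist")
a=cv2.resize(im[100:220,215:335],(400,400),interpolation=2)
cv2.imwrite("pics/s7.png",np.hstack([a,cv2.resize(im2,(533,400))[:, 66:466]]))
E
```

```text
clock: 10.45
position: [0.5294, -0.1067, 0.1385]
eef_rot: [-1.569, -0.0, 1.338]
force: [0.1, -0.3, -1.5]
width: 0.0619
clock: 11.12
position: [0.5201, -0.1046, 0.1302]
eef_rot: [-1.571, 0.0, 1.338]
force: [0.1, -0.2, -1.6]
width: 0.0615
s 0.02716188546453871 perp 0.0019618578908662237 lat -0.0003791039385290093 [ 0.13119131 -0.20365548 -1.55484632] 0.0615256542687001
```

View pics/s7.png

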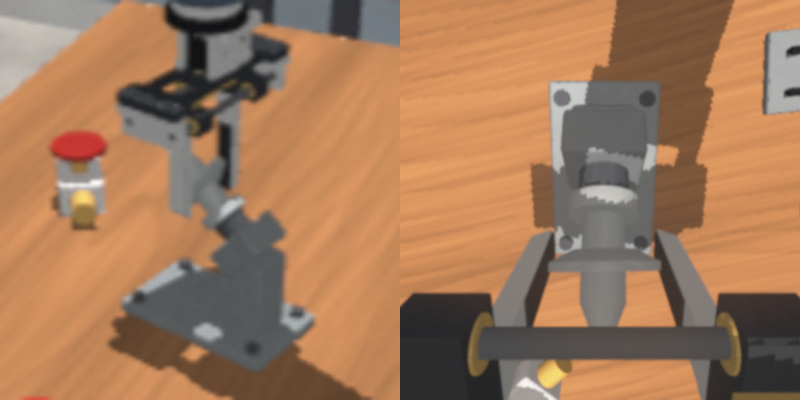

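```bash
python3 -m handwheel '0 .3 .3 0;0 .3 .3 0;0 .25 .3 0;0 .25 .3 0;0 .2 .24 0;0 .13 .16 0;0 0 0 0;0 0 0 0' - 8
cat > st.py <<'E'
from h import *
s,p,R=tool();S=np.array([.5012,-.0997,.130]);a=np.array([.7452,-.1775,.6428]);v=p+[0,0,.0188]-S;n=np.array([-.6428*.9728,.6428*.2317,.766])
print("s",(v@a).round(4),"perp",(v@n).round(4),"lat",(v@np.array([.2317,.9728,0])).round(4),"F",s["force"].round(1),s["width"].round(4),p.round(4),"yaw",s["eef_rot"][2].round(3))
E
python3 st.py
```

```text
clock: 11.88
position: [0.505, -0.1011, 0.1164]
eef_rot: [-1.573, 0.0, 1.338]
force: [1.2, -0.9, 4.3]
width: 0.0616Traceback (most recent call last):
  File "st.py", line 3, in <module>
    print("s",(v@a).round(4),"perp",(v@n).round(4),"lat",(v@np.array([.2317,.9728,0])).round(4),"F",s["force"].round(1),s["width"].round(4),p.round(4),"yaw",s["eef_rot"][2].round(3))
                                                                                                                        ^^^^^^^^^^^^^^^^
AttributeError: 'float' object has no attribute 'round'
```

```bash
sed -i 's/s\["width"\].round(4)/round(s["width"],4)/; s/s\["eef_rot"\]\[2\].round(3)/round(s["eef_rot"][2],3)/' st.py
python3 -m handwheel '0 0 0 0;0 0 0 0;0 0 0 0;0 0 0 0;0 0 0 0;0 -1.2 -.95 0;0 -1.2 -.95 0;0 -1.26 -.95 0' 9.4 20
python3 -m handwheel '0 0 0 0;0 0 0 0;0 0 0 0;0 0 0 0;0 0 0 0;0 0 0 0;0 0 0 0;0 0 0 0' 4.4 20
python3 -m handwheel '0 .32 .38 0;0 .32 .38 0;0 .32 .38 0;0 .32 .38 0;0 .26 .31 0;0 0 0 0;0 0 0 0;0 0 0 0'
python3 st.py
```

```text
clock: 12.55
position: [0.5319, -0.1072, 0.1522]
eef_rot: [-1.569, -0.0, 1.338]
force: [0.2, -1.3, -0.0]
width: 0.0937
clock: 13.22
position: [0.5319, -0.1073, 0.152]
eef_rot: [-1.57, -0.0, 1.338]
force: [0.1, 0.6, -0.8]
width: 0.0453
clock: 13.88
position: [0.517, -0.1039, 0.1392]
eef_rot: [-1.579, -0.0, 1.338]
force: [4.8, -0.1, 4.3]
width: 0.0438
s 0.0305 perp 0.0109 lat -0.0004 F [ 4.8 -0.1  4.3] 0.0438 [ 0.517  -0.1039  0.1392] yaw 1.338
```

```bash
python3 -m handwheel '0 -1.3 -1.6 0;0 -1.3 -1.6 0;0 -4 0 0;0 -4 0 0;0 -2.2 0 7;0 0 0 7;0 0 0 7;0 0 0 7' 9.4 20
python3 -m handwheel '0 0 0 7;0 0 0 7;0 0 0 7;0 0 0 7;0 0 0 7;0 0 0 7;0 0 0 7;0 0 0 7'
python3 -m handwheel '-1.5 0 3.6 0;-1.5 0 3.6 0;-1.5 0 3.6 0;-1.5 0 3.6 0;-1.5 0 3.6 0;-1.5 0 3.6 0;-1 0 3.6 0;0 0 0 0'
python3 - <<'E'
from h import *
s,p,R=tool();print(p,s["eef_rot"],(R.T@(np.array([.461,.162,.0281])-p)*100).round(2))
E
```

```text
clock: 14.55
position: [0.5453, -0.1106, 0.2652]
eef_rot: [-1.572, -0.0, 0.843]
force: [-0.6, -0.7, -0.2]
width: 0.0927
clock: 15.22
position: [0.545, -0.1104, 0.2644]
eef_rot: [-1.571, 0.001, -0.134]
force: [-0.1, 0.2, 0.3]
width: 0.0943
clock: 15.88
position: [0.4764, 0.157, 0.2646]
eef_rot: [-1.569, 0.001, -0.121]
force: [0.8, -0.5, 0.1]
width: 0.0941
[0.4763626  0.15700409 0.26461821] [-1.56906355e+00  6.31345425e-04 -1.21251334e-01] [-1.57 23.65  0.27]
```

```bash
python3 -m handwheel '-1.57 0 .27 0;0 4 0 0;0 4 0 0;0 4 0 0;0 4 0 0;0 4 0 0;0 2.65 0 0;0 1 0 0' 9.4 20
python3 -m handwheel '0 0 0 0;0 0 0 0;0 0 0 0;0 0 0 0;0 0 0 0;0 0 0 0;0 0 0 0;0 0 0 0' 5.5 20
python3 -m handwheel '0 -2 0 0;0 -4 0 0;0 -4 0 0;0 -4 0 0;0 -4 0 0;0 -4 0 0;0 -2 0 0;0 0 0 0'
python3 - <<'E'
from h import *
s,p,R=tool();print(p,s["eef_rot"],s["width"],(R.T@(np.array([.573,-.117,.1786])-p)*100).round(2))
E
```

```text
clock: 16.55
position: [0.4591, 0.156, 0.0237]
eef_rot: [-1.573, 0.008, -0.128]
force: [-1.3, -0.5, -0.0]
width: 0.094
clock: 17.22
position: [0.4607, 0.1576, 0.0296]
eef_rot: [-1.571, 0.007, -0.128]
force: [-11.5, 1.3, 12.4]
width: 0.0614
clock: 17.88
position: [0.4662, 0.1572, 0.2758]
eef_rot: [-1.568, -0.013, -0.128]
force: [-0.1, 0.3, -1.4]
width: 0.0616
[0.46615298 0.15720616 0.27582912] [-1.56782748 -0.01314432 -0.12769877] 0.06155591961902476 [ 13.96   9.83 -25.87]
```

```bash
python3 -m handwheel '1.81 0 -3.24 0;1.81 0 -3.24 0;1.81 0 -3.24 0;1.81 0 -3.24 0;1.81 0 -3.24 0;1.81 0 -3.24 0;1.81 0 -3.24 0;1.81 0 -3.24 0'
python3 -m handwheel '0 0 0 -7;0 0 0 -7;0 0 0 -7;0 0 0 -7;0 0 0 -7;0 0 0 -7;0 0 0 -7;0 0 0 -7'
python3 -m handwheel '0 0 0 -7;0 0 0 -7;0 0 0 -7;0 0 0 -7;0 0 0 0;0 0 0 0;0 0 0 0;0 0 0 0'
python3 - <<'E'
from h import *
s,p,R=tool();print(p,s["eef_rot"],s["width"],(R.T@(np.array([.5773,-.118,.18])-p)*100).round(2))
c=imaging.get_calibration("wrist");im=imaging.read_camera("wrist");np.savez("w8.npz",**c);cv2.imwrite("pics/w8.png",im)
C=p+[0,0,.0188]; print("grip px",proj(c,C), "washer top guess",proj(c,C+R@[0,-.0295,.0044]),"if centred",proj(c,C+R@[0,-.0295,0]))
E
```

```text
clock: 18.55
position: [0.5733, -0.1203, 0.2666]
eef_rot: [-1.57, 0.002, -0.128]
force: [0.1, -1.0, -1.1]
width: 0.0613
clock: 19.22
position: [0.5729, -0.1184, 0.2665]
eef_rot: [-1.569, 0.001, 0.856]
force: [1.0, 0.5, -1.4]
width: 0.0615
clock: 19.88
position: [0.5735, -0.1186, 0.2679]
eef_rot: [-1.57, -0.0, 1.336]
force: [-1.2, -1.4, -1.4]
width: 0.0612
[ 0.57346449 -0.11861821  0.26788093] [-1.57014883e+00 -9.63129220e-05  1.33649297e+00] 0.0612124526345982 [ 0.15  8.79 -0.36]
grip px [258.39452335 248.79664377] washer top guess [258.1669229  269.39927543] if centred [258.17854717 277.16398527]
```

View pics/w8.png

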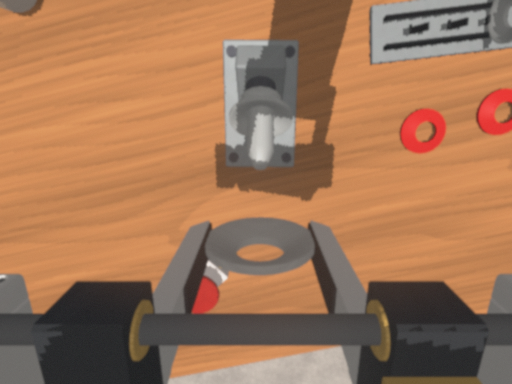

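```bash
python3 -m handwheel '.15 1.5 -.36 0;0 2 0 0;0 2 0 0;0 2 0 0;0 1.2 0 0;0 .1 0 0;0 0 0 0;0 0 0 0' - 8
python3 -m handwheel '0 .5 .6 0;0 .5 .6 0;0 .5 .6 0;0 .5 .6 0;0 0 0 0;0 0 0 0;0 0 0 0;0 0 0 0' - 8
python3 st.py
```

```text
clock: 20.6
position: [0.5783, -0.1184, 0.1817]
eef_rot: [-1.573, 0.0, 1.338]
force: [-0.4, 0.3, -1.1]
width: 0.0616
clock: 21.27
position: [0.5546, -0.1127, 0.1608]
eef_rot: [-1.572, 0.0, 1.338]
force: [0.7, 0.7, -1.8]
width: 0.0614
s 0.074 perp 0.0027 lat -0.0003 F [ 0.7  0.7 -1.8] 0.0614 [ 0.5546 -0.1127  0.1608] yaw 1.338
```

```bash
python3 -m handwheel '0 .39 .46 0;0 .39 .46 0;0 .39 .46 0;0 .55 .32 0;0 .55 .32 0;0 .55 .32 0;0 0 0 0;0 0 0 0' - 5
python3 -m handwheel '0 .3 .35 0;0 .3 .35 0;0 0 0 0;0 0 0 0;0 0 0 0;0 0 0 0;0 0 0 0;0 0 0 0' - 5
python3 st.py;  python3 - <<'E'
from h import *
im=imaging.read_camera("side");im2=imaging.read_camera("wrist")
a=cv2.resize(im[120:200,245:325],(400,400),interpolation=2)
cv2.imwrite("pics/s9.png",np.hstack([a,cv2.resize(im2[60:330,120:390],(400,400))]))
E
```

```text
clock: 21.93
position: [0.5317, -0.1077, 0.1327]
eef_rot: [-1.572, 0.001, 1.338]
force: [1.4, -2.5, 2.3]
width: 0.0616
clock: 22.6
position: [0.5258, -0.1064, 0.1275]
eef_rot: [-1.574, 0.001, 1.338]
force: [1.5, -2.6, 4.8]
width: 0.0617
s 0.03 perp -0.0039 lat -0.0008 F [ 1.5 -2.6  4.8] 0.0617 [ 0.5258 -0.1064  0.1275] yaw 1.338
```

View pics/s9.png

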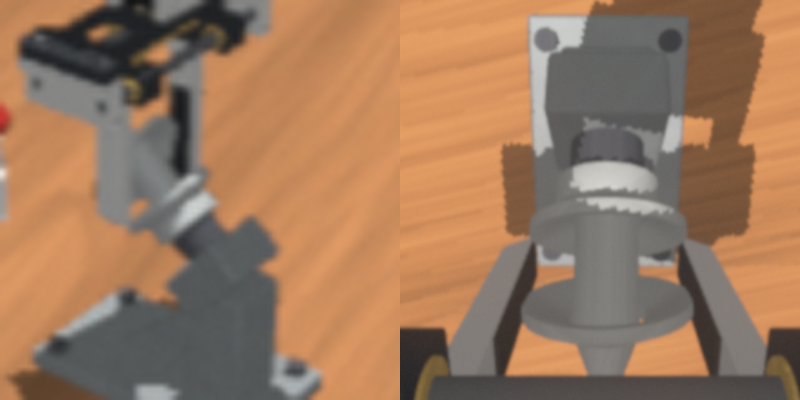

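```bash
python3 - <<'E'
from h import *
c=imaging.get_calibration("wrist");S=np.array([.5012,-.0997,.130]);a=np.array([.7452,-.1775,.6428])
for s in(.0095,.012,.02,.026,.03,.035,.04,.05,.065):
    q=proj(c,S+s*a);print(s,((q-[120,60])*400/270).round(0))
s,p,R=tool();q=proj(c,p+[0,0,.0188]);print("grip",(q-[120,60])*400/270)
E
```

```text
0.0095 [207. 228.]
0.012 [207. 234.]
0.02 [207. 253.]
0.026 [207. 268.]
0.03 [207. 278.]
0.035 [207. 291.]
0.04 [207. 304.]
0.05 [207. 331.]
0.065 [207. 374.]
grip [204.96632584 279.90020449]
```

```bash
python3 -m handwheel '0 0 0 0;0 0 0 0;0 0 0 0;0 0 0 0;0 -1 -.7 0;0 -1 -.7 0;0 -1 -.7 0;0 -.9 -.75 0' 9.4 20
python3 -m handwheel '0 0 0 0;0 0 0 0;0 0 0 0;0 0 0 0;0 0 0 0;0 0 0 0;0 0 0 0;0 0 0 0' 2.9 20
python3 st.py
python3 - <<'E'
from h import *
c=imaging.get_calibration("wrist");im2=imaging.read_camera("wrist");cv2.imwrite("pics/w10.png",im2)
S=np.array([.5012,-.0997,.130]);a=np.array([.7452,-.1775,.6428])
for s in(.0095,.02,.03,.04,.05,.065):print(s,proj(c,S+s*a).round(0))
E
```

```text
clock: 23.37
position: [0.5538, -0.1125, 0.1672]
eef_rot: [-1.573, 0.0, 1.338]
force: [0.5, 0.4, 0.3]
width: 0.0942
clock: 24.03
position: [0.5522, -0.1121, 0.165]
eef_rot: [-1.57, -0.0, 1.338]
force: [0.3, 0.1, -0.5]
width: 0.0441
s 0.0748 perp 0.0075 lat -0.0002 F [ 0.3  0.1 -0.5] 0.0441 [ 0.5522 -0.1121  0.165 ] yaw 1.338
0.0095 [259. 158.]
0.02 [259. 172.]
0.03 [259. 185.]
0.04 [259. 199.]
0.05 [259. 213.]
0.065 [259. 236.]
```

View pics/w10.png

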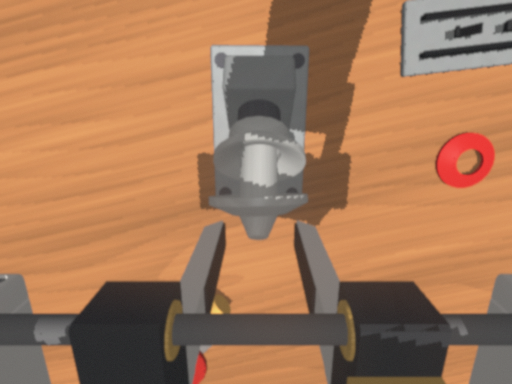

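```bash
python3 -m handwheel '0 0 0 0;0 0 0 0;0 0 0 0;0 0 0 0;0 0 0 0;0 0 0 0;0 0 0 0;0 0 0 0' 2.9 20
python3 -m handwheel '0 .29 .36 0;0 .29 .36 0;0 .29 .36 0;0 .29 .36 0;0 0 0 0;0 0 0 0;0 0 0 0;0 0 0 0'
python3 st.py
python3 -m handwheel '0 .29 .36 0;0 .29 .36 0;0 .29 .36 0;0 .2 .25 0;0 0 0 0;0 0 0 0;0 0 0 0;0 0 0 0'
python3 st.py
```

```text
clock: 24.75
position: [0.5523, -0.1121, 0.1652]
eef_rot: [-1.571, -0.0, 1.338]
force: [-0.1, 0.3, 0.1]
width: 0.0289
clock: 25.42
position: [0.5375, -0.1085, 0.1528]
eef_rot: [-1.569, -0.0, 1.338]
force: [0.1, 0.8, -0.5]
width: 0.0291
s 0.0554 perp 0.0079 lat -0.0001 F [ 0.1  0.8 -0.5] 0.0291 [ 0.5375 -0.1085  0.1528] yaw 1.338
clock: 26.08
position: [0.5287, -0.1066, 0.1454]
eef_rot: [-1.581, 0.0, 1.338]
force: [6.7, 0.2, 6.0]
width: 0.0292
s 0.0437 perp 0.008 lat -0.0003 F [6.7 0.2 6. ] 0.0292 [ 0.5287 -0.1066  0.1454] yaw 1.338
```

```bash
python3 -m handwheel '0 .15 .2 0;0 .15 .2 0;0 0 0 0;0 0 0 0;0 0 0 0;0 0 0 0;0 0 0 0;0 0 0 0'
python3 st.py
python3 - <<'E'
from h import *
c=imaging.get_calibration("wrist");im=imaging.read_camera("wrist");cv2.imwrite("pics/w11.png",im);np.savez("w11.npz",**c)
S=np.array([.5012,-.0997,.130]);a=np.array([.7452,-.1775,.6428]);l=np.array([.2317,.9728,0])
for s in(.0095,.012,.0145,.017,.024):print(s,proj(c,S+s*a).round(1),proj(c,S+s*a+.031*l).round(1),proj(c,S+s*a-.031*l).round(1))
# rim column profile at sides: horizontal extent per row of grey
E
```

```text
clock: 26.75
position: [0.5283, -0.1065, 0.1452]
eef_rot: [-1.59, 0.0, 1.337]
force: [13.3, -0.1, 9.8]
width: 0.0292
s 0.0433 perp 0.0081 lat -0.0004 F [13.3 -0.1  9.8] 0.0292 [ 0.5283 -0.1065  0.1452] yaw 1.337
0.0095 [259.  200.3] [306.1 200.3] [212.  200.3]
0.012 [259.  203.9] [306.3 203.9] [211.8 203.8]
0.0145 [259.  207.5] [306.5 207.5] [211.5 207.5]
0.017 [259.  211.1] [306.8 211.2] [211.3 211.1]
0.024 [259.  221.6] [307.4 221.6] [210.7 221.5]
```

```bash
python3 - <<'E'
from h import *
im=cv2.imread("pics/w11.png");h=cv2.cvtColor(im,cv2.COLOR_BGR2HSV)
for r in range(184,232,1):
    print(r,"".join("#" if x<60 else "." for x in h[r,200:232,1])," ","".join("#" if x<60 else "." for x in h[r,290:318,1]), h[r,216,2],h[r,302,2])
E
```

```text
184 .............###################   ###############............. 108 105
185 .............###################   ###############............. 109 103
186 .............###################   ###############............. 108 101
187 .............###################   ###############............. 107 105
188 .............###################   ###############............. 110 106
189 .............###################   ###############............. 114 109
190 .............###################   ###############............. 116 112
191 .............###################   ###############............. 118 115
192 .............###################   ################............ 118 115
193 ............####################   #################........... 117 117
194 ............####################   #################........... 118 116
195 ............####################   ##################.......... 118 113
196 ...........#####################   ##################.......... 118 115
197 ...........#####################   ##################.......... 119 115
198 ...........#####################
[... 1847 characters left out ...]
........ 173 122
223 ...............#################   #############............... 175 129
224 ...............#################   #############............... 175 143
225 ...............#################   #############............... 170 152
226 ...............#################   #############............... 162 153
227 ................################   #############............... 155 148
228 ................################   #############............... 148 140
229 ................################   #############............... 145 134
230 ................################   ##############.............. 140 133
231 ................################   ##############.............. 136 131
```

```bash
python3 -m handwheel '0 -1.3 -1.6 0;0 -1.3 -1.6 0;0 -4 0 0;0 -4 0 0;0 -2 0 7;0 0 0 7;0 0 0 7;0 0 0 7' 9.4 20
python3 -m handwheel '0 0 0 7;0 0 0 7;0 0 0 7;0 0 0 7;0 0 0 7;0 0 0 7;0 0 0 7;0 0 0 7'
python3 -m handwheel '-1.5 0 3.75 0;-1.5 0 3.75 0;-1.5 0 3.75 0;-1.5 0 3.75 0;-1.5 0 3.75 0;-1.5 0 3.75 0;-1.5 0 3.75 0;-1.5 0 3.75 0'
python3 -m handwheel '0 0 0 0;0 0 0 0;0 0 0 0;0 0 0 0;0 0 0 0;0 0 0 0;0 0 0 0;0 0 0 0'
python3 - <<'E'
from h import *
s,p,R=tool();print(p,s["eef_rot"],(R.T@(np.array([.4669,.2096,.0281])-p)*100).round(2))
E
```

```text
clock: 27.47
position: [0.5521, -0.112, 0.2655]
eef_rot: [-1.57, 0.0, 0.843]
force: [0.3, 0.0, -0.8]
width: 0.0787
clock: 28.13
position: [0.5518, -0.1119, 0.2647]
eef_rot: [-1.57, 0.002, -0.134]
force: [-0.3, 1.1, 0.0]
width: 0.0939
clock: 28.8
position: [0.4702, 0.2022, 0.265]
eef_rot: [-1.571, 0.001, -0.128]
force: [1.5, 0.8, 0.5]
width: 0.0939
clock: 29.47
position: [0.4721, 0.2001, 0.2658]
eef_rot: [-1.571, 0.0, -0.129]
force: [0.2, -0.6, -0.1]
width: 0.0939
[0.47211276 0.20006566 0.26583804] [-1.57082449e+00  2.28314268e-05 -1.29051285e-01] [-0.64 23.77  0.88]
```

```bash
python3 -m handwheel '-.64 0 .88 0;0 4 0 0;0 4 0 0;0 4 0 0;0 4 0 0;0 4 0 0;0 2.6 0 0;0 1.17 0 0' 9.4 20
python3 -m handwheel '0 0 0 0;0 0 0 0;0 0 0 0;0 0 0 0;0 0 0 0;0 0 0 0;0 0 0 0;0 0 0 0' 9.4 20
```

```text
clock: 30.13
position: [0.4631, 0.21, 0.024]
eef_rot: [-1.573, 0.007, -0.128]
force: [-0.1, -0.2, -0.4]
width: 0.0943
clock: 30.8
position: [0.4669, 0.2102, 0.0286]
eef_rot: [-1.571, -0.001, -0.128]
force: [-0.8, 0.1, -0.6]
width: 0.0941
```

```bash
python3 -m handwheel '0 0 0 0;0 0 0 0;0 0 0 0;0 0 0 0;0 0 0 0;0 0 0 0;0 0 0 0;0 0 0 0' 5.5 20
python3 -m handwheel '0 -2 0 0;0 -4 0 0;0 -4 0 0;0 -4 0 0;0 -4 0 0;0 -4 0 0;0 -2 0 0;0 0 0 0'
python3 -m handwheel '1.69 0 -3.46 0;1.69 0 -3.46 0;1.69 0 -3.46 0;1.69 0 -3.46 0;1.69 0 -3.46 0;1.69 0 -3.46 0;1.69 0 -3.46 0;1.69 0 -3.46 0'
python3 -m handwheel '1.69 0 -3.46 0;0 0 0 -7;0 0 0 -7;0 0 0 -7;0 0 0 -7;0 0 0 -7;0 0 0 -7;0 0 0 -7'
python3 -m handwheel '0 0 0 -7;0 0 0 -7;0 0 0 -7;0 0 0 -7;0 0 0 -7;0 0 0 0;0 0 0 0;0 0 0 0'
python3 - <<'E'
from h import *
s,p,R=tool();print(p,s["eef_rot"],s["width"],(R.T@(np.array([.578,-.118,.172])-p)*100).round(2))
E
```

```text
clock: 31.47
position: [0.467, 0.2102, 0.0283]
eef_rot: [-1.571, -0.001, -0.128]
force: [0.8, -0.5, -1.0]
width: 0.0615
clock: 32.13
position: [0.4691, 0.2109, 0.2741]
eef_rot: [-1.567, -0.01, -0.128]
force: [0.4, -0.2, -1.2]
width: 0.0611
clock: 32.8
position: [0.5645, -0.083, 0.2652]
eef_rot: [-1.57, 0.004, -0.128]
force: [0.6, -0.4, -1.4]
width: 0.0614
clock: 33.47
position: [0.5766, -0.1176, 0.2649]
eef_rot: [-1.566, 0.002, 0.733]
force: [1.6, 0.7, -1.5]
width: 0.0616
clock: 34.13
position: [0.5772, -0.1178, 0.2666]
eef_rot: [-1.568, -0.0, 1.336]
force: [-0.3, -0.2, -1.5]
width: 0.0612
[ 0.57719867 -0.11780641  0.2666462 ] [-1.56836581e+00 -4.52972814e-04  1.33560421e+00] 0.06124852837552949 [-0.    9.46 -0.11]
```

```bash
python3 -m handwheel '0 1.5 0 0;0 2 0 0;0 2 0 0;0 2 0 0;0 1.46 0 0;0 .5 0 0;0 0 0 0;0 0 0 0' - 8
python3 -m handwheel '0 .5 .6 0;0 .5 .6 0;0 .5 .6 0;0 .5 .6 0;0 0 0 0;0 0 0 0;0 0 0 0;0 0 0 0' - 8
python3 -m handwheel '0 .3 .36 0;0 .3 .36 0;0 .3 .36 0;0 .15 .45 0;0 .15 .45 0;0 .15 .45 0;0 0 0 0;0 0 0 0' - 5
python3 st.py
python3 -m handwheel '0 .2 .2 0;0 .2 .2 0;0 .2 .2 0;0 0 0 0;0 0 0 0;0 0 0 0;0 0 0 0;0 0 0 0' - 8
python3 st.py
python3 - <<'E'
from h import *
c=imaging.get_calibration("wrist");im=imaging.read_camera("wrist");cv2.imwrite("pics/w12.png",im);np.savez("w12.npz",**c)
S=np.array([.5012,-.0997,.130]);a=np.array([.7452,-.1775,.6428])
for s in(.0145,.024,.031,.0335,.036,.04):print(s,proj(c,S+s*a).round(1))
m=cv2.cvtColor(im,cv2.COLOR_BGR2HSV)[...,1]<60
for r in range(190,262,2):print(r,"".join("#" if x else "." for x in m[r,195:323:2]))
E
```

```text
clock: 34.8
position: [0.578, -0.1181, 0.174]
eef_rot: [-1.571, 0.0, 1.337]
force: [-0.4, 0.1, -2.5]
width: 0.0615
clock: 35.47
position: [0.5543, -0.1125, 0.1536]
eef_rot: [-1.57, -0.0, 1.338]
force: [0.9, -0.8, -1.5]
width: 0.0618
clock: 36.13
position: [0.5299, -0.1067, 0.1396]
eef_rot: [-1.569, -0.0, 1.338]
force: [-0.4, -1.5, -1.0]
width: 0.0616
s 0.0409 perp 0.0028 lat -0.0001 F [-0.4 -1.5 -1. ] 0.0616 [ 0.5299 -0.1067  0.1396] yaw 1.338
clock: 36.8
position: [0.525, -0.1057, 0.1341]
eef_rot: [-1.571, 0.0, 1.338]
force: [-0.2, -2.3, 0.1]
width: 0.062
s 0.0336 perp 0.0018 lat -0.0003 F [-0.2 -2.3  0.1] 0.062 [ 0.525  -0.1057  0.1341] yaw 1.338
0.0145 [259.  218.9]
0.024 [259.  233.8]
0.031 [258.9 245.2]
0.0335 [258.9 249.4]
0.036 [258.9 253.6]
0.04 [258.9 260.4]
190 .........###############################################........
192 .........###############################################........
194 .........###############################################........
196 .........###############################################........
198 .........#################################
[... 1461 characters left out ...]
...#######
242 #####.#........#####################################.....#######
244 #####........#########################################...#######
246 ####..###.######################################################
248 ###...##########################################################
250 ###..#########################################################.#
252 ###..########################################################.##
254 ##...########################################################..#
256 ##..#########################################################...
258 #...#####################################################.##....
260 #....#....#####################################................#
```

```bash
python3 -m handwheel '0 0 0 0;0 0 0 0;0 0 0 0;0 0 0 0;0 0 0 0;0 -1.1 -.85 0;0 -1.1 -.9 0;0 -1.2 -.9 0' 9.4 20
python3 -m handwheel '0 0 0 0;0 0 0 0;0 0 0 0;0 0 0 0;0 0 0 0;0 0 0 0;0 0 0 0;0 0 0 0' 4.4 20
python3 st.py
python3 -m handwheel '0 .32 .38 0;0 .32 .38 0;0 .32 .38 0;0 .32 .38 0;0 .32 .38 0;0 0 0 0;0 0 0 0;0 0 0 0' 4.4 20
python3 st.py
python3 -m handwheel '0 .1 .12 0;0 .1 .12 0;0 .1 .12 0;0 0 0 0;0 0 0 0;0 0 0 0;0 0 0 0;0 0 0 0'
python3 st.py
```

```text
clock: 37.52
position: [0.5507, -0.1115, 0.1681]
eef_rot: [-1.57, -0.0, 1.338]
force: [0.2, 0.5, 1.4]
width: 0.094
clock: 38.18
position: [0.5505, -0.1116, 0.1678]
eef_rot: [-1.57, -0.0, 1.338]
force: [-0.3, 0.4, 0.5]
width: 0.0453
s 0.0753 perp 0.0108 lat -0.0001 F [-0.3  0.4  0.5] 0.0453 [ 0.5505 -0.1116  0.1678] yaw 1.338
clock: 38.85
position: [0.5349, -0.108, 0.1545]
eef_rot: [-1.579, 0.0, 1.338]
force: [5.1, -0.5, 6.2]
width: 0.0441
s 0.0544 perp 0.0109 lat -0.0002 F [ 5.1 -0.5  6.2] 0.0441 [ 0.5349 -0.108   0.1545] yaw 1.338
clock: 39.52
position: [0.5347, -0.108, 0.1544]
eef_rot: [-1.588, 0.0, 1.337]
force: [9.1, -0.7, 10.6]
width: 0.0439
s 0.0542 perp 0.0109 lat -0.0003 F [ 9.1 -0.7 10.6] 0.0439 [ 0.5347 -0.108   0.1544] yaw 1.337
```

```bash
python3 -m handwheel '0 -1.3 -1.6 0;0 -1.3 -1.6 0;0 -3 0 0;0 -3 0 0;0 -2 0 0;0 0 0 0;0 0 0 0;0 0 0 0' 9.4 20
python3 - <<'E'
from h import *
c=imaging.get_calibration("wrist");im=imaging.read_camera("wrist");cv2.imwrite("pics/w13.png",im)
S=np.array([.5012,-.0997,.130]);a=np.array([.7452,-.1775,.6428])
for s in(.007,.0145,.017,.024,.031,.036,.065):print(s,proj(c,S+s*a).round(1))
m=cv2.cvtColor(im,cv2.COLOR_BGR2HSV)[...,1]<60
q=proj(c,S+.024*a);
for r in range(int(q[1])-44,int(q[1])+46,2):print(r,"".join("#" if x else "." for x in m[r,int(q[0])-60:int(q[0])+60:2]))
t=imaging.read_camera("top");print("bottle dark cap top px diff",cv2.absdiff(t,cv2.imread("pics/top0.png"))[265:290,368:392].mean())
hs=cv2.cvtColor(t,cv2.COLOR_BGR2HSV)
E
```

```text
clock: 40.18
position: [0.559, -0.1135, 0.2533]
eef_rot: [-1.568, -0.0, 1.338]
force: [0.5, -0.2, 0.6]
width: 0.0924
0.007 [258.9 131.6]
0.0145 [258.8 138.2]
0.017 [258.8 140.4]
0.024 [258.8 146.7]
0.031 [258.8 153.1]
0.036 [258.8 157.7]
0.065 [258.8 186. ]
102 ............#####################################...........
104 ............#####################################...........
106 ............#####################################...........
108 ............#####################################...........
110 ............#####################################...........
112 .............####################################...........
114 .............####################################...........
116 .............####################################...........
118 .............####################################...........
120 .............####################################...........
122 .............####################################...........
124 .............####################################...........
126 .............####################################.........
[... 1429 characters left out ...]
...
172 .............###################################............
174 .............###################################............
176 .............###################################............
178 ..............##################################............
180 .........................###########........................
182 ..........................#########.........................
184 ..........................#########.........................
186 ...........................#######..........................
188 ............................#####...........................
190 ............................................................
bottle dark cap top px diff 11.035555555555556
```

```bash
python3 - <<'E'
from h import *
c=imaging.get_calibration("wrist");S=np.array([.5012,-.0997,.130]);a=np.array([.7452,-.1775,.6428]);n=np.array([-.6428*.9728,.6428*.2317,.766])
for s in(.031,.036):print(proj(c,S+s*a+.032*n-.002*n).round(1),proj(c,S+s*a-.034*n).round(1))
t=imaging.read_camera("top");o=cv2.imread("pics/top0.png")
for i in(o,t):
    d=(cv2.cvtColor(i,cv2.COLOR_BGR2GRAY)[268:286,378:396]<45); y,x=np.nonzero(d);print("cap",d.sum(),x.mean()+378,y.mean()+268)
r=cv2.matchTemplate(t[255:300,355:405],o[267:287,366:392],cv2.TM_CCOEFF_NORMED);print(cv2.minMaxLoc(r)[1],cv2.minMaxLoc(r)[3],"expect (11,12)")
E
```

```text
[258.7 135.8] [258.8 169.9]
[258.7 140.8] [258.8 174.2]
cap 0 nan nan
cap 0 nan nan
0.9274700284004211 (11, 12) expect (11,12)<stdin>:6: RuntimeWarning: Mean of empty slice.
  ret = ret.dtype.type(ret / rcount)
```

```bash
python3 -c "
from rig import env;print(env.close_job())"
```

```text
the job is handed in; nothing more can be done
None
```

I put all three washers on the arbor in alternating facing, pushed each one home, and handed the job in at about 40 s of the 72 s allowed. The first has its narrow end to the shoulder, the second is reversed so the wide rims meet, and the third sits narrow end to narrow end.

- **Washers 1 and 3:** the push on the first stopped hard 0.3 mm from where its outer face should be. The third's outer face came to rest 23.9 mm further out, against the 24.0 mm expected. Both held under the push.
- **Washer 2:** it slipped about 1 cm in the grip while going on. I let it go and pushed it down with the fingertips until it held at about 16 N. That stop measured about 1.5 mm short of nominal. The wrist image showed its rim and the first washer's as one band with no gap, and the third washer's spacing agrees, so I put the difference down to where the fingers touched.
- **Bottle:** the last top picture matched it at its original place (correlation 0.93). A separate check on its cap colour found nothing in either the first or last picture, so it told me nothing.
- **Final look:** my 12 pictures were used up before the third washer went on. That washer and the final state were checked only from position and force readings and colour masks. The mask after I backed away could not separate the washers from the base plate, so it confirms little about the finished pack.

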